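# Hang the nickel coin bin on the slatted display panel

### The job

Lift the nickel bin out of the rosewood coin box by its tall back plate and set it down upright on the bare shelf, letting go of it; then take it again by its sides. Hang it on the slatted panel: tilt its front up, feed the lip on its back up into the panel's upper groove and rotate it down until it hangs level on its own, fully home with its back flush against the slats, then let go. Leave the box, panel and all the other things on the shelf where they are.

Things in the scene. Friction and masses are not known exactly. Their poses are not given: they have to be found in the camera images.
- bin_center (a point): Centre of the loose nickel bin (120 x 46 mm, about 0.24 kg), mid plane, 45 mm above its flat underside. +x points from its open trough to its tall back plate, z up. From here in mm: trough x -60..60, y -23..23, z -45..-3 (walls 4 thick, front wall top at z -15). At the start it stands upright in the coin box, back to the box's +x.
- bin: The same bin, same axes; origin at the middle of its underside, 45 mm below bin_center. Its back plate, 5 mm thick (x 55 to 60 mm), 46 mm wide and 94 mm tall, stands 52 mm above the 42 mm side walls and can be gripped across its width.
- bin_lip (a point): Middle of the top of the hanging lip on the bin's back, at (70, 0, 70) mm from bin_center in the same axes. A level tongue 40 mm wide and 4 mm thick (x 60 to 72, z 45 to 49) runs from the top of the back plate and ends in this upright lip, 4 mm thick (x 68 to 72), z 45 to 70: 25 mm tall with the tongue.
- bin_seat (a point): Point on the bin where the back plate's back face meets the tongue's underside: (60, 0, 45) mm from bin_center, same axes. With the bin fully seated it coincides with the point 'groove' in x and z (with about 3 mm of play in x), anywhere along the groove within about 85 mm of its middle.
- groove (a point): Middle of the lower edge of the UPPER groove at the front face of the slatted panel, 165 mm above the shelf. Axes: x into the panel, y along the groove, z up. Groove 240 mm long, 22 mm high (z 0 to 22). Slats above (z 22 to 50) and below (z -108 to 0) are 5 mm thick, open behind. The lip passes only with the bin tilted front-up about 35 degrees; under 25 it does not fit.
- panel: Fixed upright wooden slatted panel, 256 wide x 215 mm tall, slats between two 40 mm deep end posts, origin at the foot of its front face, same axes as groove. To hang the bin: tilted, move the lip diagonally up and in behind the upper slat, then rotate the bin down level. The tongue then rests on the groove's lower edge, the lip 3 mm above its upper edge behind the slat. The lower groove is not used.
- coin_box: Fixed open rosewood box, 176 (x) x 84 (y) x 50 mm tall, no lid, origin under its centre; well 156 x 64 mm, floor 6 mm up. The bin stands in it, sides 2 mm below the rim and about 9 mm from the walls: only its back plate and lip stand out. Lies left or right of the middle.
- tray: silver-plated open tray, 170 x 130 x 18 mm, with coins lying in it; bystander, lies left or right. Origin at the middle of its underside.
- loupe: nickel loupe on a round-footed stand, 64 mm across, 99 mm tall; bystander. Origin at the middle of its underside.
- capsules: stack of clear coin capsules, 46 mm across, 60 mm tall; bystander. Origin at the middle of its underside.
- scale: flat black pocket scale, 85 x 50 x 18 mm; bystander. Origin at the middle of its underside.
- caliper: steel caliper lying flat, 170 mm long, 10 mm high; bystander. Origin at the middle of its underside.
- tube0: clear coin tube standing upright, 36 mm across, 75 mm tall; bystander. Origin at the middle of its underside.
- tube1: a second such coin tube; bystander. Origin at the middle of its underside.

How it is judged:
By the outcome, as a careful person would: the job done as asked, in the order asked, and still so for the second after the job is handed in, with the robot touching nothing.
It also fails if it takes over 70 s, if anything falls off the work surface, if the arm or the gripper's body presses on something with over 40 N, if the wrist force passes 120 N, or if a joint passes its speed limit or range.

### The arm

A 6-joint arm with a two-finger parallel gripper is mounted at the origin on the work surface. World frame = base frame: x ahead of the robot, y to its left, z up, the work surface at z = 0. Lengths are in m, angles in rad, forces in N, time in s.
With the tool pointing down it reaches from about 0.375 to 0.9 m from the base axis. Payload 3.1 kg.
Tool frame: the origin (TCP) lies midway between the tips of the shut fingers; the grasp point (between the pads) lies 19 mm behind it (manip.grasp_offset is the distance from the TCP to the grasp point, in m); z points along the fingers, y is the line along which they close (so a half turn about z gives the same grasp; the last joint's range is limited). The gripper opens to 85 mm and grips with 20 to 120 N. Pads are 22 mm wide; open, the fingers measure 114 mm over their backs; the gripper's body (76 mm by 85 mm) begins 54 mm behind the grasp point. The pads swing forward as they close: fully open they stand 13 mm farther back than shut.
Start: joints at [1.119, 0.527, 1.433, -0, 1.181, -0.178], TCP at [0.169, 0.602, 0.193] pointing down, gripper open.
Joint ranges: [-3.08, 3.08], [-0.75, 2.2], [0.22, 2.44], [-1.43, 4.57], [0, 2.65], [-2.85, 2.85]. Speed limits (rad/s): [2.79, 2.79, 3.14, 3.14, 3.14, 3.14].

### API

Orientations are given as a unit quaternion [x, y, z, w].
In Python, from station import sensors, cams, order, manip gives the robot as it stands.
- The arm moves only by the tool move_arm, never from a script. Its argument "targets" is a list of rows, each an object of numbers: "dx", "dy", "dz": the shift along the world's x, y, z normalised to -1 to 1, where 1 is 25 mm; "rx", "ry", "rz": the turn, a rotation vector about the world's x, y, z normalised to -1 to 1, where 1 is 30 degrees. A call has exactly 10 rows; each row shifts and turns the commanded pose from where the row before left it; what a row does not reach is not made up. A row lasts 1/8 s, in which the tool goes at most 62.5 mm and 10.7 degrees, less where a joint would pass 70% of its speed; a pose out of reach is approached as far as the arm can. A call with a number of a shift or a turn outside -1 to 1 is refused whole. A call with a gripper value outside its range is refused whole. "claw" is the opening in per cent of the stroke, from 0 (shut) to 100 (fully open), set as the call begins (left out, the last holds). The fingers move at their own pace and stop on an object; "newtons" is the grip in N (left out, the last holds). Time passes only in rows, so rows that do not move let the fingers close, or fill a call up. It gives the time, the measured TCP pose, the force, the opening and the grip force at its end, in the units of the state.
- sensors.sense(): the state, without advancing time (a new reading comes with each control period).
- cams.snapshot(name): name is "scene" or "top"; returns the picture (384x512x3 uint8, red, green, blue); there is no depth.
- cams.camera_model(name): a dict with "fx", "fy", "cx", "cy" (pixels), "distortion" ([k1, k2, p1, p2, k3] as OpenCV has them; the pictures are not rectified), "extrinsics" (4x4, takes a point from world to camera coordinates). Camera axes: x right, y down, z forward; pixel columns grow to the right and rows downward; lengths in m; the calibration is good to about 2 mm. A picture is of the moment at which its call begins. camera_model takes no time and is no camera call.
- order.sign_off(): hands the job in; it is judged then, once.
The state is a dict: "t": time; "q": joint angles; "qd": joint speeds; "tau": joint torques, N m; "tcp_pos": TCP position; "tool_rot": TCP orientation; "force": force on the tool from outside, world axes, zero at the start; "ft_torque": the same for the moment, N m; "finger_gap": opening from 0.0 (shut) to 1.0 (fully open); "gripper_force": force on a finger pad.
Only numpy, scipy, OpenCV 4.12 (cv2) and the standard library are available. Lean on these libraries where they do the work, as an engineer would, in place of code of your own. Each camera call takes 0.05 s, during which the arm holds its last target. There are 200 camera calls.

## Working session

There is one attempt and no reset: what is moved stays moved. The work goes in short steps, Python scripts to look and compute and a tool call to move; the robot and the scene stay as the last step left them, time stands still between calls to the robot, and variables do not carry over. Pictures are saved under pics/ and viewed, at most 10 in all, crops included, and the job is handed in when it is done.

Besides the shell and the picture viewer there is one more tool, called by a JSON object that holds its "fn" and its "kwargs". move_arm: Moves the arm, as the interface text tells. Scaled input: -1 to 1 covers 25 mm each way for a shift and 30 degrees each way for a turn. Its arguments: {"type":"object","properties":{"targets":{"type":"array"},"claw":{"type":"number"},"newtons":{"type":"number"}},"required":["targets"]}

```bash
mkdir -p pics; ls; python3 - <<'E'
from station import sensors, cams, order, manip
import cv2,numpy as np
for n in("scene","top"):
    im=cams.snapshot(n); cv2.imwrite(f"pics/{n}0.png",im[:,:,::-1])
    m=cams.camera_model(n); print(n,m["fx"],m["cx"],m["cy"],m["distortion"]);E=np.array(m["extrinsics"]);print(np.round(E,3).tolist(), -E[:3,:3].T@E[:3,3])
s=sensors.sense();print(s); print(manip.grasp_offset)
E
```

```text
pics
scene 416.6521663655173 251.36603320808544 193.45307739743785 [-0.1248925  0.         0.         0.         0.       ]
[[0.238, 0.971, 0.004, -0.108], [0.823, -0.199, -0.532, -0.407], [-0.516, 0.13, -0.847, 1.566], [0.0, 0.0, 0.0, 1.0]] [ 1.16852753 -0.17958831  1.11030095]
top 402.5892267638033 253.20998725742612 195.55758128423386 [-0.08841723  0.          0.          0.          0.        ]
[[0.024, -0.999, 0.022, -0.065], [-0.996, -0.026, -0.083, 0.541], [0.084, -0.02, -0.996, 1.388], [0.0, 0.0, 0.0, 1.0]] [ 0.42416087 -0.02345896  1.42887449]
{'t': 0.1, 'q': array([ 1.11850389e+00,  5.28393106e-01,  1.43378816e+00,  9.28841754e-06,
        1.18140209e+00, -1.78489483e-01]), 'qd': array([ 0.0001921 , -0.0025744 , -0.0026132 ,  0.0010994 , -0.00026462,
        0.00046307]), 'tau': array([-2.65251083e-04, -4.43306994e+01, -1.78585500e+01, -2.11799970e-04,
        3.92632835e-03,  1.03144424e-05]), 'tcp_pos': array([0.16863658, 0.60106511, 0.19201487]), 'tool_rot': array([ 1.36475927e-01,  9.90642888e-01, -9.44923389e-04, -3.12829079e-04]), 'force': array([ 0.4025027 ,  0.35667816, -0.57566395]), 'ft_torque': array([0.07070723, 0.01999372, 0.00570227]), 'gripper_force': 0.0, 'finger_gap': 1.0001805485038842}
0.0187
```

View pics/top0.png

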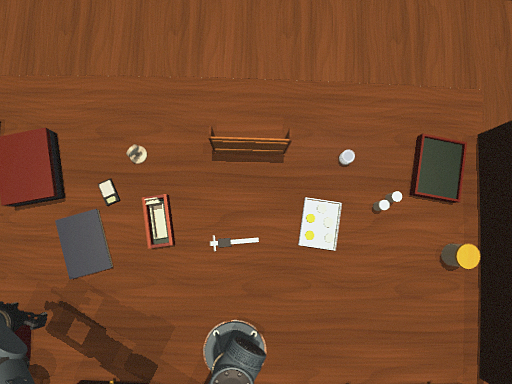

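View pics/scene0.png

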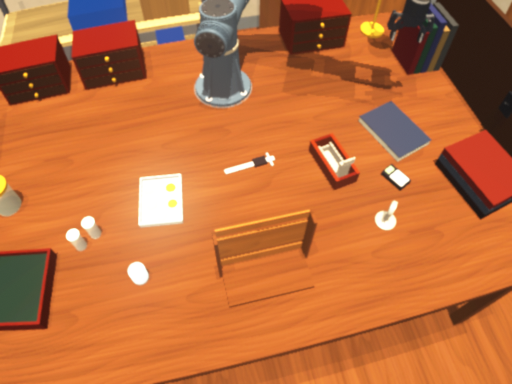

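Top view: rosewood box with the bin at about (158,221), panel at (250,145) facing the robot, caliper at (235,241), tray at (320,223). I'll zoom in on the box and the panel.

```bash
cat > h.py <<'E'
import numpy as np,cv2
from station import cams
M={n:cams.camera_model(n) for n in("scene","top")}
def ray(n,uv):
    m=M[n];K=np.array([[m["fx"],0,m["cx"]],[0,m["fy"],m["cy"]],[0,0,1]]);E=np.array(m["extrinsics"])
    p=cv2.undistortPoints(np.array([[uv]],float),K,np.array(m["distortion"]))[0,0]
    d=E[:3,:3].T@np.array([p[0],p[1],1]);return -E[:3,:3].T@E[:3,3],d/np.linalg.norm(d)
def onz(n,uv,z):
    o,d=ray(n,uv);return o+d*(z-o[2])/d[2]
def tri(a,b):  # top uv, scene uv
    (o1,d1),(o2,d2)=ray("top",a),ray("scene",b)
    s=np.linalg.lstsq(np.c_[d1,-d2],o2-o1,rcond=None)[0];p,q=o1+s[0]*d1,o2+s[1]*d2
    return (p+q)/2,np.linalg.norm(p-q)
def px(n,P):
    m=M[n];K=np.array([[m["fx"],0,m["cx"]],[0,m["fy"],m["cy"]],[0,0,1]]);E=np.array(m["extrinsics"])
    return cv2.projectPoints(np.array(P,float).reshape(-1,3),cv2.Rodrigues(E[:3,:3])[0],E[:3,3],K,np.array(m["distortion"]))[0][:,0]
def crop(im,x,y,w,h,k): return cv2.resize(im[y:y+h,x:x+w],None,fx=k,fy=k,interpolation=cv2.INTER_CUBIC)
E
python3 - <<'E'
import cv2,numpy as np
from h import crop
t=cv2.imread("pics/top0.png");s=cv2.imread("pics/scene0.png")
a=np.vstack([np.hstack([crop(t,138,188,50,65,6)[:300],crop(t,200,120,100,60,5)]),np.hstack([crop(s,300,125,60,60,5),crop(s,205,200,125,75,4)])]) if 0 else None
A=np.zeros((600,800,3),np.uint8)
def put(c,x,y): A[y:y+c.shape[0],x:x+c.shape[1]]=c
put(crop(t,140,190,37,60,5),0,0)       # top box 185x300
put(crop(t,200,120,100,50,5),300,0)    # top panel 
put(crop(s,305,130,58,60,5),0,300)     # scene box
put(crop(s,205,205,120,75,4),300,300)  # scene panel
cv2.imwrite("pics/c1.png",A)
E
```

```text
(no output)
```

View pics/c1.png

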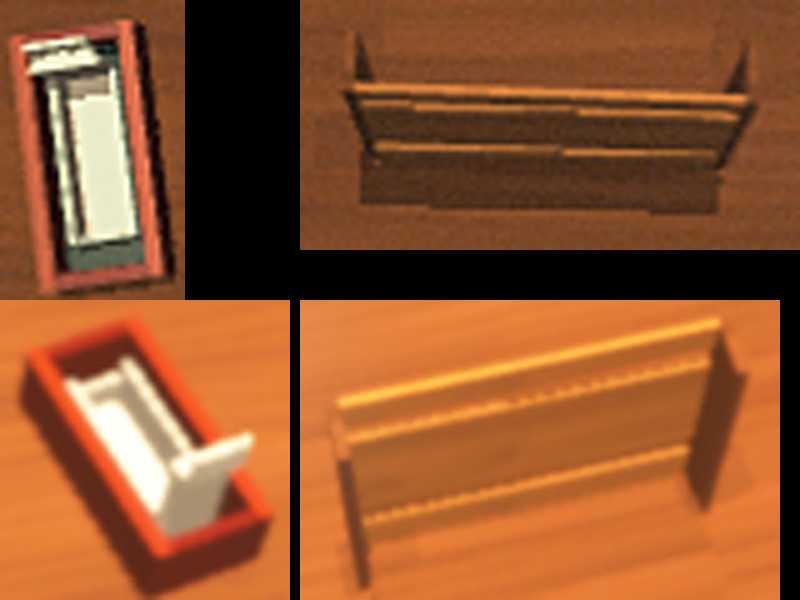

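```bash
python3 - <<'E'
import numpy as np,cv2
from h import *
f=lambda x0,y0,k,c:(x0+(c[0]+.5)/k-.5,y0+(c[1]+.5)/k-.5)
np.set_printoptions(precision=4,suppress=True)
print("box rim")
P=[onz("top",f(140,190,5,c),.05) for c in[(10,38),(130,20),(172,275),(42,292)]]
for p in P:print(p)
print("ctr",np.mean(P,0),[np.linalg.norm(P[i]-P[i-1]) for i in range(4)])
for a,b in((3,0),(2,1)):
  d=P[b]-P[a];print("yaw",np.degrees(np.arctan2(d[1],d[0])))
Q=[onz("scene",f(305,130,5,c),.05) for c in[(25,355-300),(140,20),(272,215),(155,255)]]
print("scene ctr",np.mean(Q,0));print(np.array(Q))
print("lip top z .121", *[onz("top",f(140,190,5,c),.121) for c in[(22,48),(92,38)]])
print("bin plate scene top z .1/.121", *[onz("scene",f(305,130,5,c),.121) for c in[(185,160),(252,137)]])
print("bin bottom floor front corners z .010", *[onz("top",f(140,190,5,c),.010) for c in[(70,245),(138,236)]])
print("panel top")
for z,cs in((.215,[(45,92),(455,100)]),):
  T=[onz("top",f(200,120,5,c),z) for c in cs];print(*T);d=T[0]-T[1];print(np.linalg.norm(d),np.degrees(np.arctan2(d[0],d[1])))
T=[onz("scene",f(205,205,4,c),.215) for c in[(38,102),(420,22)]];print(*T);d=T[1]-T[0];print(np.linalg.norm(d),np.degrees(np.arctan2(d[0],d[1])))
T=[onz("top",f(200,120,5,c),.165) for c in[(60,104),(440,118)]];print("groove low edge",*T)
E
```

```text
box rim
[0.5243 0.3331 0.05  ]
[0.5388 0.2506 0.05  ]
[0.3654 0.215  0.05  ]
[0.3513 0.3035 0.05  ]
ctr [0.4449 0.2755 0.05  ] [np.float64(0.17544385956579012), np.float64(0.08370308582520808), np.float64(0.17707070279902865), np.float64(0.08961224252914075)]
yaw 9.693939321023697
yaw 11.60470565501408
scene ctr [0.4474 0.2739 0.05  ]
[[0.3681 0.2175 0.05  ]
 [0.357  0.3022 0.05  ]
 [0.5267 0.3293 0.05  ]
 [0.5379 0.2466 0.05  ]]
lip top z .121 [0.5128 0.3065 0.121 ] [0.5205 0.2609 0.121 ]
bin plate scene top z .1/.121 [0.5201 0.259  0.121 ] [0.5133 0.3048 0.121 ]
bin bottom floor front corners z .010 [0.3826 0.2945 0.01  ] [0.3902 0.2468 0.01  ]
panel top
[0.6994 0.0935 0.215 ] [ 0.7016 -0.1583  0.215 ]
0.2517961355791236 -0.5026146775972679
[ 0.7031 -0.1544  0.215 ] [0.7044 0.0866 0.215 ]
0.24098681614526052 0.31403527302910555
groove low edge [0.7032 0.0885 0.165 ] [ 0.701  -0.1543  0.165 ]
```

Both views agree: box centre is about (0.446, 0.275) with yaw about 10°. The bin lip middle is about (0.517, 0.283). The panel faces the robot with its front at x≈0.70, y centre≈-0.03, yaw≈0. I'll go above the back plate (0.504, 0.281) and turn the tool by +25°.

{"fn": "move_arm", "kwargs": {"targets": [{"dx":0.84,"dy":-0.8,"rz":0.084},{"dx":0.84,"dy":-0.8,"rz":0.084},{"dx":0.84,"dy":-0.8,"rz":0.084},{"dx":0.84,"dy":-0.8,"rz":0.084},{"dx":0.84,"dy":-0.8,"rz":0.084},{"dx":0.84,"dy":-0.8,"rz":0.084},{"dx":0.84,"dy":-0.8,"rz":0.084},{"dx":0.84,"dy":-0.8,"rz":0.084},{"dx":0.84,"dy":-0.8,"rz":0.084},{"dx":0.84,"dy":-0.8,"rz":0.084}], "claw": 100}}

```text
schema error: expected keys dx, dy, dz, rx, ry, rz
```

{"fn": "move_arm", "kwargs": {"targets": [{"dx":0.84,"dy":-0.8},{"dx":0.84,"dy":-0.8},{"dx":0.84,"dy":-0.8},{"dx":0.84,"dy":-0.8},{"dx":0.84,"dy":-0.8},{"dx":0.84,"dy":-0.8},{"dz":-0.5},{"dz":-0.5},{},{}]}}

```text
schema error: expected keys dx, dy, dz, rx, ry, rz
```

```bash
python3 - <<'E'
from h import *
from station import sensors
from scipy.spatial.transform import Rotation as R
s=sensors.sense();print(s['t'],s['tcp_pos'],s['q'],R.from_quat(s['tool_rot']).as_matrix().round(3).tolist())
t=cams.snapshot("top")[:,:,::-1];c=cams.snapshot("scene")[:,:,::-1]
cv2.imwrite("pics/t1r.png",t);cv2.imwrite("pics/s1r.png",c)
cv2.imwrite("pics/c2.png",np.hstack([crop(t,120,170,70,90,5),crop(c,290,100,90,90,5)]))
E
```

```text
0.1 [0.16863658 0.60106511 0.19201487] [ 1.11850389e+00  5.28393106e-01  1.43378816e+00  9.28841754e-06
  1.18140209e+00 -1.78489483e-01] [[-0.963, 0.27, -0.001], [0.27, 0.963, -0.002], [0.0, -0.002, -1.0]]
```

View pics/c2.png

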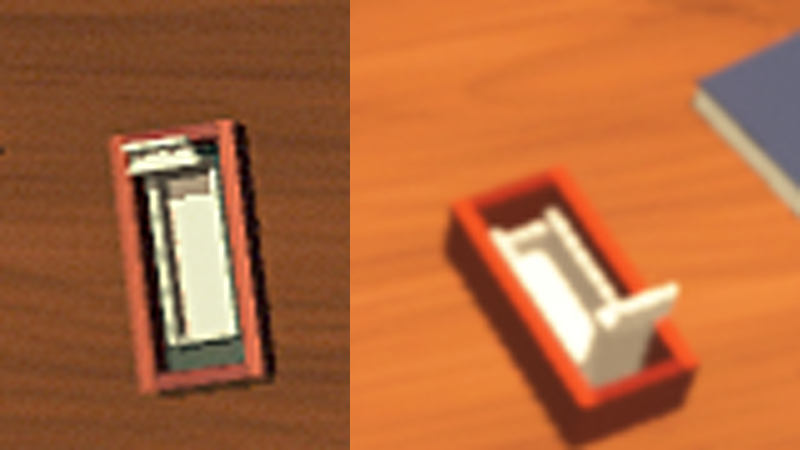

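The moves were refused because every row needs all six keys. The picture shows the arm not yet there and the bin untouched in its box.

{"fn": "move_arm", "kwargs": {"targets": [{"dx":0.84,"dy":-0.8,"dz":0,"rx":0,"ry":0,"rz":0.084},{"dx":0.84,"dy":-0.8,"dz":0,"rx":0,"ry":0,"rz":0.084},{"dx":0.84,"dy":-0.8,"dz":0,"rx":0,"ry":0,"rz":0.084},{"dx":0.84,"dy":-0.8,"dz":0,"rx":0,"ry":0,"rz":0.084},{"dx":0.84,"dy":-0.8,"dz":0,"rx":0,"ry":0,"rz":0.084},{"dx":0.84,"dy":-0.8,"dz":0,"rx":0,"ry":0,"rz":0.084},{"dx":0.84,"dy":-0.8,"dz":0,"rx":0,"ry":0,"rz":0.084},{"dx":0.84,"dy":-0.8,"dz":0,"rx":0,"ry":0,"rz":0.084},{"dx":0.84,"dy":-0.8,"dz":0,"rx":0,"ry":0,"rz":0.084},{"dx":0.84,"dy":-0.8,"dz":0,"rx":0,"ry":0,"rz":0.084}], "claw": 100}}

```text
t: 1.45
tcp_pos: [0.3795, 0.4009, 0.1928]
tool_rot: [-0.084, 0.996, -0.0, -0.0]
force: [0.0, -0.4, -0.6]
finger_gap: 1.003
gripper_force: 0.0
```

{"fn": "move_arm", "kwargs": {"targets": [{"dx":0.84,"dy":-0.8,"dz":0,"rx":0,"ry":0,"rz":0},{"dx":0.84,"dy":-0.8,"dz":0,"rx":0,"ry":0,"rz":0},{"dx":0.84,"dy":-0.8,"dz":0,"rx":0,"ry":0,"rz":0},{"dx":0.84,"dy":-0.8,"dz":0,"rx":0,"ry":0,"rz":0},{"dx":0.84,"dy":-0.8,"dz":0,"rx":0,"ry":0,"rz":0},{"dx":0.84,"dy":-0.8,"dz":0,"rx":0,"ry":0,"rz":0},{"dx":0,"dy":0,"dz":-0.5,"rx":0,"ry":0,"rz":0},{"dx":0,"dy":0,"dz":-0.5,"rx":0,"ry":0,"rz":0},{"dx":0,"dy":0,"dz":0,"rx":0,"ry":0,"rz":0},{"dx":0,"dy":0,"dz":0,"rx":0,"ry":0,"rz":0}]}}

```text
t: 2.7
tcp_pos: [0.5042, 0.2823, 0.1677]
tool_rot: [-0.084, 0.997, -0.0, -0.0]
force: [0.2, -0.9, 0.5]
finger_gap: 0.997
gripper_force: 0.0
```

```bash
python3 - <<'E'
from h import *
from station import sensors
from scipy.spatial.transform import Rotation as R
s=sensors.sense();print(s['t'],s['tcp_pos'],s['q'],R.from_quat(s['tool_rot']).as_matrix().round(3).tolist())
t=cams.snapshot("top")[:,:,::-1];c=cams.snapshot("scene")[:,:,::-1]
cv2.imwrite("pics/t1r.png",t);cv2.imwrite("pics/s1r.png",c)
cv2.imwrite("pics/c3.png",np.hstack([crop(t,120,170,70,90,5),crop(c,290,100,90,90,5)]))
E
```

```text
2.7 [0.50424201 0.28234533 0.16772668] [ 3.17116383e-01  4.94821839e-01  1.57916794e+00  1.03506571e-04
  1.06822704e+00 -1.42099733e+00] [[-0.986, -0.166, -0.001], [-0.166, 0.986, -0.0], [0.001, -0.0, -1.0]]
```

View pics/c3.png

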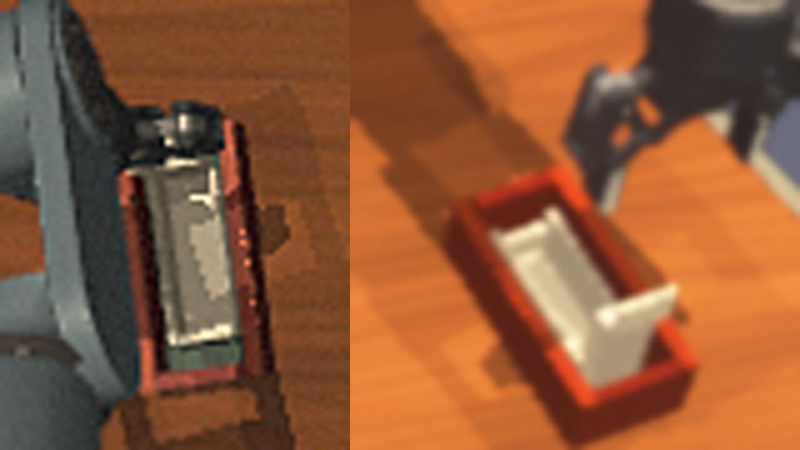

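The fingers are above and behind the plate in the scene view, tips near (340,141) and (368,130). I'll check that against the projection.

```bash
python3 - <<'E'
from h import *
c=np.array([.5042,.2823,.1677+.013]);y=np.array([-.166,.986,0])
print(px("scene",[c-y*.045,c+y*.045,c]),px("scene",[.5042,.281,.1]))
E
```

```text
[[337.51527646 148.19787317]
 [364.11474415 138.84098828]
 [350.96938197 143.46276545]] [[345.22935444 160.28633043]]
```

{"fn": "move_arm", "kwargs": {"targets": [{"dx":0,"dy":0,"dz":-0.7,"rx":0,"ry":0,"rz":0},{"dx":0,"dy":0,"dz":-0.7,"rx":0,"ry":0,"rz":0},{"dx":0,"dy":0,"dz":-0.7,"rx":0,"ry":0,"rz":0},{"dx":0,"dy":0,"dz":-0.7,"rx":0,"ry":0,"rz":0},{"dx":0,"dy":0,"dz":-0.7,"rx":0,"ry":0,"rz":0},{"dx":0,"dy":0,"dz":-0.4,"rx":0,"ry":0,"rz":0},{"dx":0,"dy":0,"dz":-0.35,"rx":0,"ry":0,"rz":0},{"dx":0,"dy":0,"dz":0,"rx":0,"ry":0,"rz":0},{"dx":0,"dy":0,"dz":0,"rx":0,"ry":0,"rz":0},{"dx":0,"dy":0,"dz":0,"rx":0,"ry":0,"rz":0}]}}

```text
t: 4.05
tcp_pos: [0.5054, 0.2818, 0.0622]
tool_rot: [-0.083, 0.997, 0.0, 0.001]
force: [0.2, 0.2, -0.1]
finger_gap: 1.003
gripper_force: 0.0
```

{"fn": "move_arm", "kwargs": {"targets": [{"dx":0,"dy":0,"dz":0,"rx":0,"ry":0,"rz":0},{"dx":0,"dy":0,"dz":0,"rx":0,"ry":0,"rz":0},{"dx":0,"dy":0,"dz":0,"rx":0,"ry":0,"rz":0},{"dx":0,"dy":0,"dz":0,"rx":0,"ry":0,"rz":0},{"dx":0,"dy":0,"dz":0,"rx":0,"ry":0,"rz":0},{"dx":0,"dy":0,"dz":0,"rx":0,"ry":0,"rz":0},{"dx":0,"dy":0,"dz":0,"rx":0,"ry":0,"rz":0},{"dx":0,"dy":0,"dz":0,"rx":0,"ry":0,"rz":0},{"dx":0,"dy":0,"dz":0,"rx":0,"ry":0,"rz":0},{"dx":0,"dy":0,"dz":0,"rx":0,"ry":0,"rz":0}], "claw": 0, "newtons": 80}}

```text
t: 5.3
tcp_pos: [0.5071, 0.2836, 0.0638]
tool_rot: [-0.083, 0.997, 0.002, 0.003]
force: [-1.4, 3.8, 9.6]
finger_gap: 0.003
gripper_force: 4.6
```

The fingers shut fully, so the plate was missed. I'll look.

```bash
python3 - <<'E'
from h import *
t=cams.snapshot("top")[:,:,::-1];c=cams.snapshot("scene")[:,:,::-1]
cv2.imwrite("pics/c4.png",np.hstack([crop(t,130,180,56,75,7),crop(c,310,115,56,75,7)]))
E
```

```text
(no output)
```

View pics/c4.png

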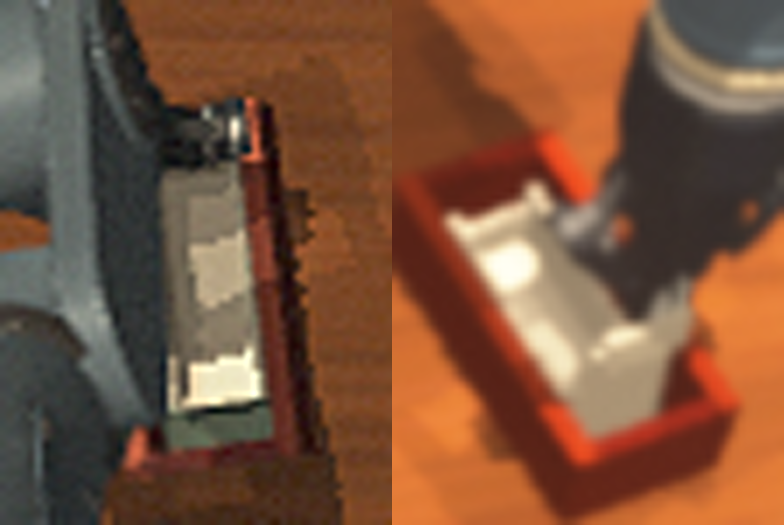

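The fingers shut just in front (trough side) of the plate, and the bin seems to have shifted towards +x. I'll raise straight up and re-measure it.

{"fn": "move_arm", "kwargs": {"targets": [{"dx":0,"dy":0,"dz":0.2,"rx":0,"ry":0,"rz":0},{"dx":0,"dy":0,"dz":0.4,"rx":0,"ry":0,"rz":0},{"dx":0,"dy":0,"dz":0.8,"rx":0,"ry":0,"rz":0},{"dx":0,"dy":0,"dz":0.8,"rx":0,"ry":0,"rz":0},{"dx":0,"dy":0,"dz":0.8,"rx":0,"ry":0,"rz":0},{"dx":0,"dy":0.4,"dz":0.8,"rx":0,"ry":0,"rz":0},{"dx":0,"dy":0.8,"dz":0.8,"rx":0,"ry":0,"rz":0},{"dx":0,"dy":0.8,"dz":0,"rx":0,"ry":0,"rz":0},{"dx":0,"dy":0.8,"dz":0,"rx":0,"ry":0,"rz":0},{"dx":0,"dy":0.8,"dz":0,"rx":0,"ry":0,"rz":0}]}}

```text
t: 6.65
tcp_pos: [0.5042, 0.3726, 0.1754]
tool_rot: [-0.083, 0.997, -0.0, -0.001]
force: [0.3, -0.7, 0.2]
finger_gap: -0.001
gripper_force: 0.0
```

{"fn": "move_arm", "kwargs": {"targets": [{"dx":0,"dy":0.8,"dz":0,"rx":0,"ry":0,"rz":0},{"dx":0,"dy":0.8,"dz":0,"rx":0,"ry":0,"rz":0},{"dx":0,"dy":0.8,"dz":0,"rx":0,"ry":0,"rz":0},{"dx":0,"dy":0.6,"dz":0,"rx":0,"ry":0,"rz":0},{"dx":0,"dy":0,"dz":0,"rx":0,"ry":0,"rz":0},{"dx":0,"dy":0,"dz":0,"rx":0,"ry":0,"rz":0},{"dx":0,"dy":0,"dz":0,"rx":0,"ry":0,"rz":0},{"dx":0,"dy":0,"dz":0,"rx":0,"ry":0,"rz":0},{"dx":0,"dy":0,"dz":0,"rx":0,"ry":0,"rz":0},{"dx":0,"dy":0,"dz":0,"rx":0,"ry":0,"rz":0}], "claw": 100}}

```text
t: 7.9
tcp_pos: [0.505, 0.4465, 0.1767]
tool_rot: [-0.083, 0.997, -0.0, 0.0]
force: [-0.5, 0.4, -0.7]
finger_gap: 1.001
gripper_force: 0.0
```

```bash
python3 - <<'E'
from h import *
t=cams.snapshot("top")[:,:,::-1];c=cams.snapshot("scene")[:,:,::-1]
cv2.imwrite("pics/t5.png",t);cv2.imwrite("pics/s5.png",c)
cv2.imwrite("pics/c5.png",np.hstack([crop(t,140,188,40,66,9),crop(c,312,128,46,66,9)]))
E
```

```text
(no output)
```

View pics/c5.png

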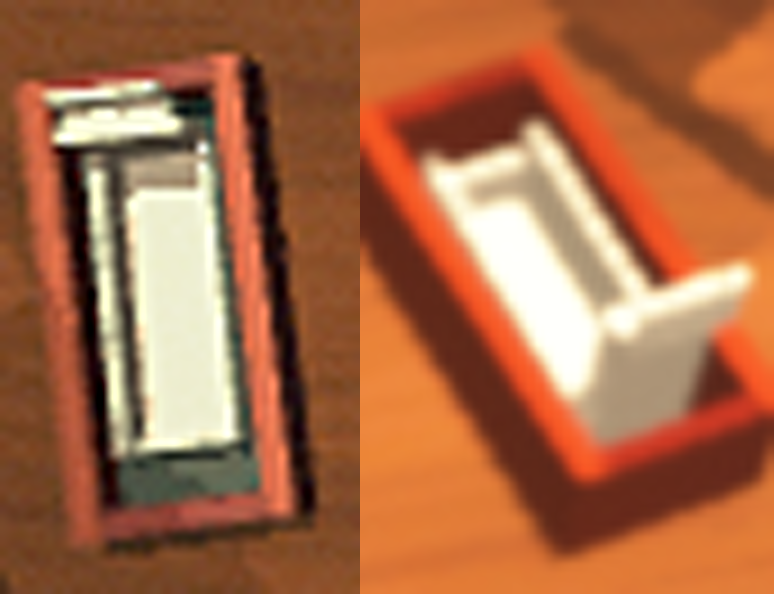

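```bash
python3 - <<'E'
from h import *
np.set_printoptions(precision=4,suppress=True)
ft=lambda c:(140+(c[0]+.5)/9-.5,188+(c[1]+.5)/9-.5)
fs=lambda c:(312+(c[0]-360+.5)/9-.5,128+(c[1]+.5)/9-.5)
for a,b,n in(((45,98),(605,325),"lip L"),((160,86),(748,272),"lip R")): 
    a=a;  print(n,onz("top",ft(a),.121))
print("scene lip",onz("scene",fs((605,325)),.121),onz("scene",fs((748,272)),.121))
print("tri L(+y)",tri(ft((45,98)),fs((748,272))),"tri R",tri(ft((160,86)),fs((605,325))))
print("plate front top z.1",onz("top",ft((52,143)),.1),onz("top",ft((185,137)),.1))
print("front bottom-left/right outer side top z.036/.006",onz("top",ft((112,455)),.036),onz("top",ft((245,445)),.021))
print("scene front wall top",onz("scene",fs((430,165)),.036),onz("scene",fs((535,125)),.048))
E
```

```text
lip L [0.5153 0.3048 0.121 ]
lip R [0.5207 0.2631 0.121 ]
scene lip [0.5253 0.2481 0.121 ] [0.5158 0.3027 0.121 ]
tri L(+y) (array([0.5151, 0.3042, 0.1198]), np.float64(0.0017546565621974842)) tri R (array([0.5196, 0.259 , 0.111 ]), np.float64(0.012736575327567164))
plate front top z.1 [0.5002 0.3067 0.1   ] [0.5037 0.2576 0.1   ]
front bottom-left/right outer side top z.036/.006 [0.3849 0.2943 0.036 ] [0.3898 0.2462 0.021 ]
scene front wall top [0.3864 0.2472 0.036 ] [0.3862 0.2863 0.048 ]
```

```bash
python3 - <<'E'
from h import *
from station import sensors
from scipy.spatial.transform import Rotation as R
s=sensors.sense();r=R.from_quat(s['tool_rot']).as_matrix();c=s['tcp_pos']-.013*r[:,2];y=r[:,1]
tips=[c-y*.0435,c+y*.0435]
for n,a,b in(("top","t5","top0"),("scene","s5","scene0")):
    P=px(n,tips);print(n,P.round(1).tolist())
    A=cv2.imread(f"pics/{a}.png").astype(int);B=cv2.imread(f"pics/{b}.png").astype(int)
    hsv=cv2.cvtColor(A.astype(np.uint8),cv2.COLOR_BGR2HSV)
    d=(abs(A-B).max(2)>35);g=d&(hsv[:,:,1]<110)
    m=P.mean(0).astype(int);x0,y0=m[0]-35,m[1]-28
    print("origin",x0,y0)
    for v in range(y0,y0+48): print(v,"".join("#" if g[v,u] and hsv[v,u,2]>110 else "o" if g[v,u] else "." for u in range(x0,min(x0+70,512))))
E
```

```text
top [[107.5, 196.9], [80.2, 200.8]]
origin 58 170
170 ....ooo...............................................................
171 ....oooo..............................................................
172 .....ooo..............................................................
173 ....ooooo.............................................................
174 ....oooooo............................................................
175 .o.o.ooooo............................................................
176 o.ooooooooo...........................................................
177 #o.o.ooooooo..........................................................
178 oo...ooooooo..........................................................
179 .#oo.oooooooo.........................................................
180 .o#o..ooooooo.........................................................
181 ..oooooooooooo........................................................
182 ...oo.ooooooooooo.....................................................
183 ...ooooooooooooooooo..................................................

[... 5503 characters left out ...]
.........................
143 ....................oooooooooooo......................................
144 .....................oooooooooooo.....................................
145 ......................ooooooooooo.....................................
146 .......................oooooooooo.....................................
147 ........................oooooooooo....................................
148 .........................oooooooooo...................................
149 ..........................oooooooooo..................................
150 ...................#.......oooooooooo.................................
151 ...........................oooooooooo.................................
```

Vision gives an important clue. The real fingertips sit about 35 mm higher than the reported TCP. That matches the 9.6 N push from resting on the plate's top (0.100) at a reported z of 0.064, so I'll go that much lower. The measured bin yaw is about 6.5°, so I'll also turn back 3°.

{"fn": "move_arm", "kwargs": {"targets": [{"dx":0,"dy":-0.8,"dz":0,"rx":0,"ry":0,"rz":-0.05},{"dx":0,"dy":-0.8,"dz":0,"rx":0,"ry":0,"rz":-0.05},{"dx":0,"dy":-0.8,"dz":0,"rx":0,"ry":0,"rz":0},{"dx":0,"dy":-0.8,"dz":0,"rx":0,"ry":0,"rz":0},{"dx":0,"dy":-0.8,"dz":0,"rx":0,"ry":0,"rz":0},{"dx":0,"dy":-0.8,"dz":0,"rx":0,"ry":0,"rz":0},{"dx":0,"dy":-0.8,"dz":0,"rx":0,"ry":0,"rz":0},{"dx":0,"dy":-0.6,"dz":0,"rx":0,"ry":0,"rz":0},{"dx":0,"dy":-0.4,"dz":0,"rx":0,"ry":0,"rz":0},{"dx":0,"dy":0,"dz":0,"rx":0,"ry":0,"rz":0}]}}

```text
t: 9.25
tcp_pos: [0.5051, 0.2812, 0.1767]
tool_rot: [-0.056, 0.998, 0.0, -0.0]
force: [-0.9, -0.4, -0.5]
finger_gap: 0.998
gripper_force: 0.0
```

{"fn": "move_arm", "kwargs": {"targets": [{"dx":0,"dy":0,"dz":-0.8,"rx":0,"ry":0,"rz":0},{"dx":0,"dy":0,"dz":-0.8,"rx":0,"ry":0,"rz":0},{"dx":0,"dy":0,"dz":-0.8,"rx":0,"ry":0,"rz":0},{"dx":0,"dy":0,"dz":-0.8,"rx":0,"ry":0,"rz":0},{"dx":0,"dy":0,"dz":-0.8,"rx":0,"ry":0,"rz":0},{"dx":0,"dy":0,"dz":-0.5,"rx":0,"ry":0,"rz":0},{"dx":0,"dy":0,"dz":-0.3,"rx":0,"ry":0,"rz":0},{"dx":0,"dy":0,"dz":0,"rx":0,"ry":0,"rz":0},{"dx":0,"dy":0,"dz":0,"rx":0,"ry":0,"rz":0},{"dx":0,"dy":0,"dz":0,"rx":0,"ry":0,"rz":0}]}}

```text
t: 10.5
tcp_pos: [0.5055, 0.2819, 0.0573]
tool_rot: [-0.057, 0.998, 0.0, 0.001]
force: [-1.3, 0.5, -0.2]
finger_gap: 1.006
gripper_force: 0.0
```

```bash
python3 - <<'E'
from h import *
t=cams.snapshot("top")[:,:,::-1];c=cams.snapshot("scene")[:,:,::-1]
cv2.imwrite("pics/c6.png",np.hstack([crop(t,140,180,46,66,9),crop(c,312,118,42,66,9)]))
E
```

```text
(no output)
```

View pics/c6.png

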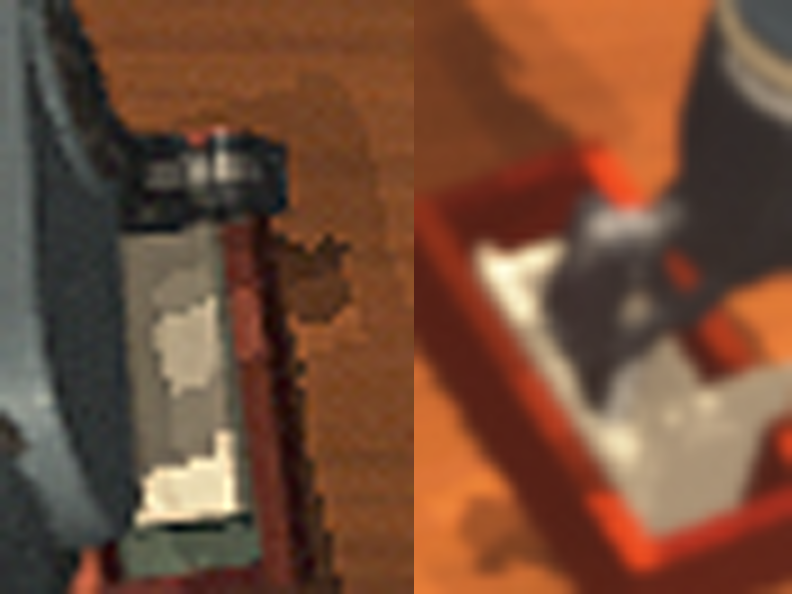

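The -y finger's tip ends near scene pixel (333,163), alongside the plate. I'll compare it with predictions for each height.

```bash
python3 - <<'E'
from h import *
np.set_printoptions(precision=1,suppress=True)
for z in(.057,.07,.09,.106):print(z,px("scene",[.5105,.2375,z]))
print("plate -y edge z.1,.05",px("scene",[[.507,.260,.1],[.507,.26,.05]]))
print("x if z .07/.106",onz("scene",(333,163),.07)*1000,onz("scene",(333,163),.106)*1000)
E
```

```text
0.057 [[330.2 172.8]]
0.07 [[330.9 170.3]]
0.09 [[332.  166.5]]
0.106 [[332.9 163.4]]
plate -y edge z.1,.05 [[339.1 162.3]
 [336.2 171.8]]
x if z .07/.106 [485.5 253.3  70. ] [509.2 238.4 106. ]
```

That confirms it: the tip matches z=0.106, which is 36 mm above the reported value, and the lateral position is right. I'll go down 34 mm more and grip.

{"fn": "move_arm", "kwargs": {"targets": [{"dx":0,"dy":0,"dz":-0.3,"rx":0,"ry":0,"rz":0},{"dx":0,"dy":0,"dz":-0.3,"rx":0,"ry":0,"rz":0},{"dx":0,"dy":0,"dz":-0.3,"rx":0,"ry":0,"rz":0},{"dx":0,"dy":0,"dz":-0.3,"rx":0,"ry":0,"rz":0},{"dx":0,"dy":0,"dz":-0.16,"rx":0,"ry":0,"rz":0},{"dx":0,"dy":0,"dz":0,"rx":0,"ry":0,"rz":0},{"dx":0,"dy":0,"dz":0,"rx":0,"ry":0,"rz":0},{"dx":0,"dy":0,"dz":0,"rx":0,"ry":0,"rz":0},{"dx":0,"dy":0,"dz":0,"rx":0,"ry":0,"rz":0},{"dx":0,"dy":0,"dz":0,"rx":0,"ry":0,"rz":0}]}}

```text
t: 11.85
tcp_pos: [0.5051, 0.2817, 0.0228]
tool_rot: [-0.057, 0.998, 0.0, 0.0]
force: [-0.4, 0.9, -0.3]
finger_gap: 0.994
gripper_force: 0.0
```

{"fn": "move_arm", "kwargs": {"targets": [{"dx":0,"dy":0,"dz":0,"rx":0,"ry":0,"rz":0},{"dx":0,"dy":0,"dz":0,"rx":0,"ry":0,"rz":0},{"dx":0,"dy":0,"dz":0,"rx":0,"ry":0,"rz":0},{"dx":0,"dy":0,"dz":0,"rx":0,"ry":0,"rz":0},{"dx":0,"dy":0,"dz":0,"rx":0,"ry":0,"rz":0},{"dx":0,"dy":0,"dz":0,"rx":0,"ry":0,"rz":0},{"dx":0,"dy":0,"dz":0,"rx":0,"ry":0,"rz":0},{"dx":0,"dy":0,"dz":0,"rx":0,"ry":0,"rz":0},{"dx":0,"dy":0,"dz":0,"rx":0,"ry":0,"rz":0},{"dx":0,"dy":0,"dz":0,"rx":0,"ry":0,"rz":0}], "claw": 0, "newtons": 80}}

```text
t: 13.1
tcp_pos: [0.5054, 0.2816, 0.023]
tool_rot: [-0.057, 0.998, -0.0, 0.0]
force: [-0.4, -1.9, 5.5]
finger_gap: 0.522
gripper_force: 81.3
```

Gripped, with a gap of about 45 mm and 81 N. Now I'll lift it and carry it to the bare shelf in front of the panel.

{"fn": "move_arm", "kwargs": {"targets": [{"dx":0,"dy":0,"dz":0.4,"rx":0,"ry":0,"rz":0},{"dx":0,"dy":0,"dz":0.8,"rx":0,"ry":0,"rz":0},{"dx":0,"dy":0,"dz":0.9,"rx":0,"ry":0,"rz":0},{"dx":0,"dy":0,"dz":0.9,"rx":0,"ry":0,"rz":0},{"dx":0,"dy":0,"dz":0.6,"rx":0,"ry":0,"rz":0},{"dx":0,"dy":0,"dz":0,"rx":0,"ry":0,"rz":0},{"dx":0.1,"dy":-0.4,"dz":0,"rx":0,"ry":0,"rz":0},{"dx":0.23,"dy":-0.8,"dz":0,"rx":0,"ry":0,"rz":-0.01},{"dx":0.23,"dy":-0.9,"dz":0,"rx":0,"ry":0,"rz":-0.01},{"dx":0.23,"dy":-0.9,"dz":0,"rx":0,"ry":0,"rz":-0.01}]}}

```text
t: 14.35
tcp_pos: [0.5247, 0.2045, 0.1118]
tool_rot: [-0.048, 0.999, -0.0, -0.001]
force: [0.0, 0.5, -1.9]
finger_gap: 0.516
gripper_force: 81.6
```

{"fn": "move_arm", "kwargs": {"targets": [{"dx":0.25,"dy":-0.9,"dz":0,"rx":0,"ry":0,"rz":-0.02},{"dx":0.25,"dy":-0.9,"dz":0,"rx":0,"ry":0,"rz":-0.02},{"dx":0.25,"dy":-0.9,"dz":0,"rx":0,"ry":0,"rz":-0.02},{"dx":0.25,"dy":-0.9,"dz":0,"rx":0,"ry":0,"rz":-0.02},{"dx":0.25,"dy":-0.9,"dz":0,"rx":0,"ry":0,"rz":-0.02},{"dx":0.25,"dy":-0.9,"dz":0,"rx":0,"ry":0,"rz":-0.02},{"dx":0.25,"dy":-0.9,"dz":0,"rx":0,"ry":0,"rz":-0.02},{"dx":0.25,"dy":-0.9,"dz":0,"rx":0,"ry":0,"rz":-0.02},{"dx":0.25,"dy":-0.9,"dz":0,"rx":0,"ry":0,"rz":-0.02},{"dx":0.25,"dy":-0.9,"dz":0,"rx":0,"ry":0,"rz":0}]}}

```text
t: 15.6
tcp_pos: [0.5871, -0.0202, 0.1122]
tool_rot: [-0.001, 1.0, 0.0, -0.0]
force: [0.6, 0.9, -2.6]
finger_gap: 0.518
gripper_force: 81.6
```

{"fn": "move_arm", "kwargs": {"targets": [{"dx":0,"dy":0,"dz":-0.6,"rx":0,"ry":0,"rz":0},{"dx":0,"dy":0,"dz":-0.8,"rx":0,"ry":0,"rz":0},{"dx":0,"dy":0,"dz":-0.8,"rx":0,"ry":0,"rz":0},{"dx":0,"dy":0,"dz":-0.7,"rx":0,"ry":0,"rz":0},{"dx":0,"dy":0,"dz":-0.4,"rx":0,"ry":0,"rz":0},{"dx":0,"dy":0,"dz":-0.2,"rx":0,"ry":0,"rz":0},{"dx":0,"dy":0,"dz":-0.15,"rx":0,"ry":0,"rz":0},{"dx":0,"dy":0,"dz":-0.1,"rx":0,"ry":0,"rz":0},{"dx":0,"dy":0,"dz":0,"rx":0,"ry":0,"rz":0},{"dx":0,"dy":0,"dz":0,"rx":0,"ry":0,"rz":0}]}}

```text
t: 16.85
tcp_pos: [0.5875, -0.0184, 0.0192]
tool_rot: [-0.002, 1.0, -0.0, 0.0]
force: [0.1, -0.4, -2.5]
finger_gap: 0.516
gripper_force: 81.7
```

{"fn": "move_arm", "kwargs": {"targets": [{"dx":0,"dy":0,"dz":-0.06,"rx":0,"ry":0,"rz":0},{"dx":0,"dy":0,"dz":-0.06,"rx":0,"ry":0,"rz":0},{"dx":0,"dy":0,"dz":0,"rx":0,"ry":0,"rz":0},{"dx":0,"dy":0,"dz":0,"rx":0,"ry":0,"rz":0},{"dx":0,"dy":0,"dz":0,"rx":0,"ry":0,"rz":0},{"dx":0,"dy":0,"dz":0,"rx":0,"ry":0,"rz":0},{"dx":0,"dy":0,"dz":0,"rx":0,"ry":0,"rz":0},{"dx":0,"dy":0,"dz":0,"rx":0,"ry":0,"rz":0},{"dx":0,"dy":0,"dz":0,"rx":0,"ry":0,"rz":0},{"dx":0,"dy":0,"dz":0,"rx":0,"ry":0,"rz":0}]}}

```text
t: 18.1
tcp_pos: [0.5877, -0.0184, 0.017]
tool_rot: [-0.002, 1.0, -0.0, 0.001]
force: [-0.5, -0.3, 6.2]
finger_gap: 0.517
gripper_force: 82.6
```

The bin is on the shelf, with contact at exactly the expected height. Now I'll let go, rise clear, and start leaning the tool back 30°.

{"fn": "move_arm", "kwargs": {"targets": [{"dx":0,"dy":0,"dz":0,"rx":0,"ry":0,"rz":0},{"dx":0,"dy":0,"dz":0,"rx":0,"ry":0,"rz":0},{"dx":0,"dy":0,"dz":0,"rx":0,"ry":0,"rz":0},{"dx":0,"dy":0,"dz":0,"rx":0,"ry":0,"rz":0},{"dx":0,"dy":0,"dz":0.4,"rx":0,"ry":0,"rz":0},{"dx":0,"dy":0,"dz":0.9,"rx":0,"ry":0,"rz":0},{"dx":0,"dy":0,"dz":0.9,"rx":0,"ry":0,"rz":0},{"dx":0,"dy":0,"dz":0.9,"rx":0,"ry":0,"rz":0},{"dx":0,"dy":0,"dz":0.9,"rx":0,"ry":0,"rz":0},{"dx":0,"dy":0,"dz":0.9,"rx":0,"ry":0,"rz":0}], "claw": 100}}

```text
t: 19.35
tcp_pos: [0.5872, -0.0183, 0.1399]
tool_rot: [-0.002, 1.0, -0.0, 0.0]
force: [-0.6, -0.7, -0.6]
finger_gap: 1.002
gripper_force: 0.0
```

{"fn": "move_arm", "kwargs": {"targets": [{"dx":-0.8,"dy":0,"dz":0,"rx":0,"ry":0,"rz":0},{"dx":-0.8,"dy":0,"dz":0,"rx":0,"ry":-0.1,"rz":0},{"dx":-0.8,"dy":0,"dz":0,"rx":0,"ry":-0.25,"rz":0},{"dx":-0.8,"dy":0,"dz":0,"rx":0,"ry":-0.25,"rz":0},{"dx":-0.6,"dy":0,"dz":0,"rx":0,"ry":-0.25,"rz":0},{"dx":0,"dy":0,"dz":0,"rx":0,"ry":-0.15,"rz":0},{"dx":0,"dy":0,"dz":0,"rx":0,"ry":0,"rz":0},{"dx":0,"dy":0,"dz":0,"rx":0,"ry":0,"rz":0},{"dx":0,"dy":0,"dz":0,"rx":0,"ry":0,"rz":0},{"dx":0,"dy":0,"dz":0,"rx":0,"ry":0,"rz":0}]}}

```text
t: 20.6
tcp_pos: [0.5043, -0.0082, 0.1387]
tool_rot: [-0.009, 0.975, 0.015, 0.223]
force: [0.1, 0.1, 0.0]
finger_gap: 0.994
gripper_force: 0.0
```

```bash
python3 - <<'E'
from h import *
from station import sensors
from scipy.spatial.transform import Rotation as R
np.set_printoptions(precision=4,suppress=True)
s=sensors.sense();r=R.from_quat(s['tool_rot']).as_matrix();print(s['tcp_pos'],s['q'],r[:,2])
t=cams.snapshot("top")[:,:,::-1];c=cams.snapshot("scene")[:,:,::-1]
cv2.imwrite("pics/t7.png",t);cv2.imwrite("pics/s7.png",c)
A=np.zeros((560,800,3),np.uint8)
a=crop(t,205,135,66,90,6);A[:540,:396]=a
b=crop(c,215,120,66,90,6);A[:540,400:796]=b
cv2.imwrite("pics/c7.png",A)
for k,o in(("tool",-.036*r[:,2]),("world",np.array([0,0,.036]))):
    p=s['tcp_pos']+o-.013*r[:,2]
    print(k,px("scene",[p-r[:,1]*.045,p+r[:,1]*.045]))
E
```

```text
[ 0.5043 -0.0082  0.1387] [-0.3681  0.3576  2.1615  0.741   0.2811 -2.6379] [ 0.4349  0.033  -0.8999]
tool [[235.0813 159.5979]
 [266.2269 152.4833]]
world [[236.7005 163.168 ]
 [268.1317 155.9515]]
```

View pics/c7.png

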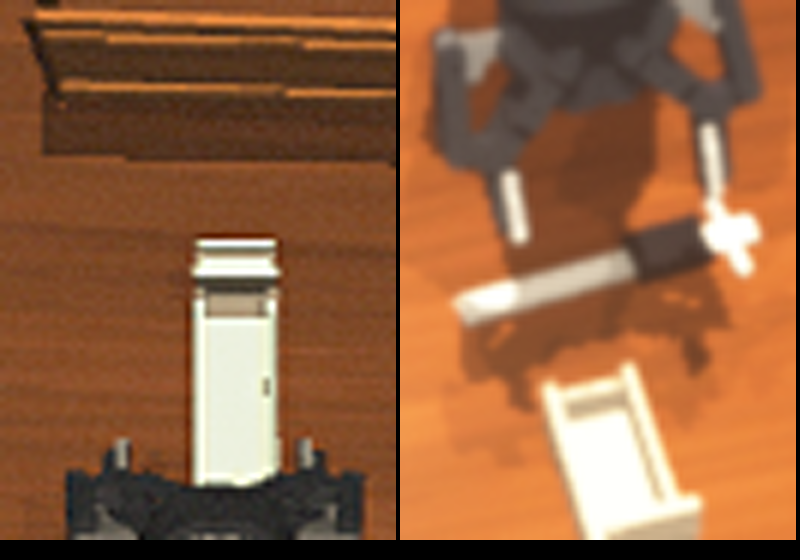

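The bin stands upright and square on the shelf in front of the panel. In the top view its lip runs at row ~175.5, columns 237.5–251. The arm nears its wrist singularity at 30° of lean, so I'll lean only 15°. The tip positions fit a tool-length offset of 36 mm along the tool axis. Next I'll measure the bin.

```bash
python3 - <<'E'
from h import *
np.set_printoptions(precision=4,suppress=True)
f=lambda c:(205+(c[0]+.5)/6-.5,135+(c[1]+.5)/6-.5)
g=lambda c:(215+(c[0]-400+.5)/6-.5,120+(c[1]+.5)/6-.5)
print("lip top",onz("top",f((195,243)),.115),onz("top",f((277,243)),.115))
print("plate front top z.094",onz("top",f((192,277)),.094),onz("top",f((279,277)),.094))
print("front bottom z.03",onz("top",f((197,485)),.03),onz("top",f((277,480)),.03))
print("scene front top corners z.03/.042",onz("scene",g((545,385)),.042),onz("scene",g((632,362)),.042),onz("scene",g((545,385)),.03))
print("panel top .215",onz("top",f((30,17)),.215),onz("top",f((390,24)),.215))
print("groove edge .165",onz("top",f((45,36)),.165),onz("top",f((390,46)),.165))
print("lower groove edge", onz("top",f((62,84)),.057),onz("top",f((390,95)),.057))
E
```

```text
lip top [0.6005 0.0053 0.115 ] [ 0.6017 -0.0397  0.115 ]
plate front top z.094 [0.5843 0.0069 0.094 ] [ 0.5855 -0.0415  0.094 ]
front bottom z.03 [0.4709 0.0021 0.03  ] [ 0.475  -0.0441  0.03  ]
scene front top corners z.03/.042 [ 0.4741 -0.0452  0.042 ] [0.4708 0.0015 0.042 ] [ 0.4663 -0.0437  0.03  ]
panel top .215 [0.7013 0.0906 0.215 ] [ 0.7028 -0.0935  0.215 ]
groove edge .165 [0.7026 0.0869 0.165 ] [ 0.7024 -0.0966  0.165 ]
lower groove edge [0.6986 0.0856 0.057 ] [ 0.6974 -0.1034  0.057 ]
```

{"fn": "move_arm", "kwargs": {"targets": [{"dx":0.2,"dy":0,"dz":0,"rx":0,"ry":0.1,"rz":0},{"dx":0.2,"dy":0,"dz":0,"rx":0,"ry":0.1,"rz":0},{"dx":0.2,"dy":0,"dz":0,"rx":0,"ry":0.1,"rz":0},{"dx":0.2,"dy":0,"dz":0,"rx":0,"ry":0.1,"rz":0},{"dx":0.2,"dy":0,"dz":0,"rx":0,"ry":0.1,"rz":0},{"dx":0,"dy":0,"dz":0,"rx":0,"ry":0,"rz":0},{"dx":0,"dy":0,"dz":0,"rx":0,"ry":0,"rz":0},{"dx":0,"dy":0,"dz":0,"rx":0,"ry":0,"rz":0},{"dx":0,"dy":0,"dz":0,"rx":0,"ry":0,"rz":0},{"dx":0,"dy":0,"dz":0,"rx":0,"ry":0,"rz":0}]}}

```text
t: 21.95
tcp_pos: [0.5284, -0.0082, 0.1385]
tool_rot: [-0.006, 0.995, 0.016, 0.094]
force: [0.7, 0.3, 0.2]
finger_gap: 1.003
gripper_force: 0.0
```

```bash
cat > st.py <<'E'
from station import sensors
import numpy as np
from scipy.spatial.transform import Rotation as R
np.set_printoptions(precision=4,suppress=True)
s=sensors.sense();r=R.from_quat(s['tool_rot']).as_matrix();z=r[:,2];y=r[:,1]
print("t",s['t'],"tcp",s['tcp_pos'],"q",s['q'],"z",z,"y",y,"lean",np.degrees(np.arctan2(z[0],-z[2])),"G",s['tcp_pos']-.061*z,"F",s['force'],"M",s['ft_torque'],"gap",s['finger_gap'],s['gripper_force'])
E
python3 st.py
```

```text
t 21.95 tcp [ 0.5284 -0.0082  0.1385] q [-0.2818  0.4125  1.8843  0.1338  0.6777 -1.9621] z [ 0.1865  0.0331 -0.9819] y [-0.0151  0.9994  0.0308] lean 10.756566981035327 G [ 0.517  -0.0103  0.1984] F [0.7018 0.2692 0.2247] M [-0.0103  0.114   0.0488] gap 1.0031263053760628 0.0
```

{"fn": "move_arm", "kwargs": {"targets": [{"dx":0.1,"dy":-0.25,"dz":0,"rx":-0.03,"ry":-0.05,"rz":0},{"dx":0.1,"dy":-0.2,"dz":-0.3,"rx":-0.03,"ry":-0.05,"rz":0},{"dx":0,"dy":0,"dz":-0.8,"rx":0,"ry":0,"rz":0},{"dx":0,"dy":0,"dz":-0.9,"rx":0,"ry":0,"rz":0},{"dx":0,"dy":0,"dz":-0.9,"rx":0,"ry":0,"rz":0},{"dx":0,"dy":0,"dz":-0.9,"rx":0,"ry":0,"rz":0},{"dx":0,"dy":0,"dz":-0.7,"rx":0,"ry":0,"rz":0},{"dx":0,"dy":0,"dz":-0.3,"rx":0,"ry":0,"rz":0},{"dx":0,"dy":0,"dz":0,"rx":0,"ry":0,"rz":0},{"dx":0,"dy":0,"dz":0,"rx":0,"ry":0,"rz":0}]}}

```text
t: 23.2
tcp_pos: [0.5342, -0.0196, 0.0191]
tool_rot: [-0.008, 0.993, 0.0, 0.12]
force: [-0.1, -0.7, -0.6]
finger_gap: 1.003
gripper_force: 0.0
```

```bash
python3 st.py
```

```text
t 23.2 tcp [ 0.5342 -0.0196  0.0191] q [-0.2913  0.6474  1.998   0.2635  0.2744 -2.1243] z [ 0.2389  0.002  -0.971 ] y [-0.0161  0.9999 -0.0019] lean 13.822177325014541 G [ 0.5196 -0.0197  0.0783] F [-0.0824 -0.7471 -0.5673] M [ 0.0155  0.1201 -0.0233] gap 1.0030224475874265 0.0
```

{"fn": "move_arm", "kwargs": {"targets": [{"dx":-0.12,"dy":0,"dz":-0.2,"rx":0,"ry":0.06,"rz":0},{"dx":-0.12,"dy":0,"dz":-0.3,"rx":0,"ry":0.06,"rz":0},{"dx":-0.1,"dy":0,"dz":-0.4,"rx":0,"ry":0.05,"rz":0},{"dx":0,"dy":0,"dz":-0.4,"rx":0,"ry":0,"rz":0},{"dx":0,"dy":0,"dz":-0.4,"rx":0,"ry":0,"rz":0},{"dx":0,"dy":0,"dz":-0.25,"rx":0,"ry":0,"rz":0},{"dx":0,"dy":0,"dz":0,"rx":0,"ry":0,"rz":0},{"dx":0,"dy":0,"dz":0,"rx":0,"ry":0,"rz":0},{"dx":0,"dy":0,"dz":0,"rx":0,"ry":0,"rz":0},{"dx":0,"dy":0,"dz":0,"rx":0,"ry":0,"rz":0}]}}

```text
t: 24.45
tcp_pos: [0.5254, -0.0195, -0.03]
tool_rot: [-0.008, 0.997, 0.0, 0.076]
force: [0.1, 0.1, 0.3]
finger_gap: 1.003
gripper_force: 0.0
```

```bash
python3 st.py
```

```text
t 24.45 tcp [ 0.5254 -0.0195 -0.03  ] q [-0.2784  0.7496  1.9574  0.152   0.2924 -2.0078] z [ 0.1511  0.0022 -0.9885] y [-0.0162  0.9999 -0.0002] lean 8.688725819979048 G [ 0.5162 -0.0197  0.0303] F [0.1435 0.1044 0.264 ] M [0.0032 0.0023 0.0182] gap 1.0034790768540036 0.0
```

{"fn": "move_arm", "kwargs": {"targets": [{"dx":0,"dy":0,"dz":0,"rx":0,"ry":0,"rz":0},{"dx":0,"dy":0,"dz":0,"rx":0,"ry":0,"rz":0},{"dx":0,"dy":0,"dz":0,"rx":0,"ry":0,"rz":0},{"dx":0,"dy":0,"dz":0,"rx":0,"ry":0,"rz":0},{"dx":0,"dy":0,"dz":0,"rx":0,"ry":0,"rz":0},{"dx":0,"dy":0,"dz":0,"rx":0,"ry":0,"rz":0},{"dx":0,"dy":0,"dz":0,"rx":0,"ry":0,"rz":0},{"dx":0,"dy":0,"dz":0,"rx":0,"ry":0,"rz":0},{"dx":0,"dy":0,"dz":0,"rx":0,"ry":0,"rz":0},{"dx":0,"dy":0,"dz":0,"rx":0,"ry":0,"rz":0}], "claw": 0, "newtons": 60}}

```text
t: 25.7
tcp_pos: [0.5252, -0.0195, -0.0299]
tool_rot: [-0.008, 0.997, 0.001, 0.076]
force: [-1.3, -1.0, 5.5]
finger_gap: 0.529
gripper_force: 62.5
```

```bash
python3 st.py
```

```text
t 25.7 tcp [ 0.5252 -0.0195 -0.0299] q [-0.2785  0.7494  1.9577  0.1518  0.2926 -2.0078] z [ 0.1508  0.0022 -0.9886] y [-0.0162  0.9999 -0.0002] lean 8.675940851266578 G [ 0.516  -0.0197  0.0304] F [-1.3341 -1.0437  5.4857] M [-0.1822  0.1907 -0.0016] gap 0.5285325428896267 62.46652007102966
```

Held by its sides at lean 8.7°, bin centre ≈(0.531,-0.019,0.045). Now I'll lift it and tilt it front-up 38° (+ry), stopping with the seat about 60 mm short of the panel.

{"fn": "move_arm", "kwargs": {"targets": [{"dx":0,"dy":0,"dz":0.5,"rx":0,"ry":0,"rz":0},{"dx":0,"dy":0,"dz":0.8,"rx":0,"ry":0,"rz":0},{"dx":0,"dy":0,"dz":0.8,"rx":0,"ry":0,"rz":0},{"dx":-0.07,"dy":0,"dz":0.6,"rx":0,"ry":0.21,"rz":0},{"dx":-0.07,"dy":0,"dz":0.6,"rx":0,"ry":0.21,"rz":0},{"dx":-0.07,"dy":0,"dz":0.6,"rx":0,"ry":0.21,"rz":0},{"dx":-0.07,"dy":0,"dz":0.6,"rx":0,"ry":0.21,"rz":0},{"dx":-0.07,"dy":0,"dz":0.6,"rx":0,"ry":0.21,"rz":0},{"dx":-0.07,"dy":0,"dz":0.6,"rx":0,"ry":0.21,"rz":0},{"dx":0,"dy":0,"dz":0,"rx":0,"ry":0,"rz":0}]}}

```text
t: 26.95
tcp_pos: [0.5164, -0.0196, 0.1116]
tool_rot: [-0.007, 0.968, 0.003, -0.25]
force: [-0.2, 0.2, -2.5]
finger_gap: 0.528
gripper_force: 61.9
```

```bash
cat > fit.py <<'E'
from h import *
from station import sensors
from scipy.spatial.transform import Rotation as R
np.set_printoptions(precision=4,suppress=True)
s=sensors.sense();z=R.from_quat(s['tool_rot']).as_matrix();y=z[:,1];z=z[:,2];L=np.arctan2(z[0],-z[2])
phi=np.radians(8.68)-L;c,n=np.cos(phi),np.sin(phi);v=np.array([.0658,.1199])
S=s['tcp_pos'][[0,2]]+[c*v[0]+n*v[1],-n*v[0]+c*v[1]]
print("t",s['t'],"phi",np.degrees(phi),"a,b mm",(S-[.700,.165])*1000,"tcp",s['tcp_pos'],"y",y,"F",s['force'],"M",s['ft_torque'],"gap",s['finger_gap'],s['gripper_force'],"q",s['q'])
def P(bx,bz):  # bin coords rel seat -> world x,z
    return S+np.array([c*bx+n*bz,-n*bx+c*bz])
E
python3 - <<'E'
from fit import *
t=cams.snapshot("top")[:,:,::-1];k=cams.snapshot("scene")[:,:,::-1];cv2.imwrite("pics/t8.png",t);cv2.imwrite("pics/s8.png",k)
w=lambda bx,bz,yy:[P(bx,bz)[0],-.0195+yy,P(bx,bz)[1]]
for nm,q in(("liptop",(.010,.025)),("frontwalltop",(-.120,-.060)),):
  for yy in(-.02,.02):print(nm,px("top",w(*q,yy)),px("scene",w(*q,yy)))
hsv=cv2.cvtColor(t.copy(),cv2.COLOR_BGR2HSV);m=(hsv[:,:,1]<90)&(hsv[:,:,2]>120)
for v in range(140,215):print(v,"".join("#" if m[v,u] else "." for u in range(222,270)))
E
```

```text
t 26.95 phi 37.64995278055651 a,b mm [-58.2653   1.3475] tcp [ 0.5164 -0.0196  0.1116] y [-0.0131  0.9999  0.0092] F [-0.241   0.1932 -2.5131] M [-0.054  -0.3816 -0.0124] gap 0.528011497888163 61.893028020858765 q [-0.1939  0.741   1.3842 -0.092   1.5145 -1.7516]
liptop [[251.5159 152.398 ]] [[256.3181 214.0308]]
liptop [[238.795  152.0501]] [[271.4023 210.8289]]
frontwalltop [[250.3617 201.2539]] [[242.5328 163.6665]]
frontwalltop [[237.3705 200.9233]] [[256.7562 160.8964]]
140 ................................................
141 ................................................
142 ................................................
143 ................................................
144 ...................................#............
145 ................................................
146 ...................................#............
147 ................................................
148 ................................................
149 .................###.......##...................
150 ...................#########....................
151 .................................
[... 2654 characters left out ...]
...........
202 ................................................
203 ................................................
204 ................................................
205 ................................................
206 ................................................
207 ................................................
208 ................................................
209 ................................................
210 ................................................
211 ................................................
212 ................................................
213 ................................................
214 ................................................
```

```bash
python3 - <<'E'
import cv2,numpy as np
for f,(v0,v1,u0,u1) in(("t8",(142,160,230,262)),("s8",(180,240,225,290))):
    t=cv2.imread(f"pics/{f}.png");h=cv2.cvtColor(t,cv2.COLOR_BGR2HSV)
    for v in range(v0,v1):print(v,"".join((str(h[v,u,2]*10//256) if h[v,u,1]<125 else ".") if 1 else "" for u in range(u0,u1)))
E
```

```text
<stdin>:4: RuntimeWarning: overflow encountered in scalar multiply
Traceback (most recent call last):
OverflowError: Python integer 256 out of bounds for uint8
```

```bash
python3 - <<'E'
import cv2,numpy as np
for f,(v0,v1,u0,u1) in(("t8",(144,160,230,262)),("s8",(180,240,225,290))):
    t=cv2.imread(f"pics/{f}.png");h=cv2.cvtColor(t,cv2.COLOR_BGR2HSV).astype(int)
    for v in range(v0,v1):print(v,"".join(str(h[v,u,2]*10//256) if h[v,u,1]<125 else "." for u in range(u0,u1)))
E
```

```text
144 ..222121222222222222222232454444
145 ..222222222222122222222222344444
146 ..223322222221222211222221344444
147 ...23443222222222222212222344444
148 ...12344444444444222222222344444
149 ...21233444443444444423212444444
150 ...12222234556575555433223444444
151 ..222222223233444332322223444444
152 ..222222212222323322222123444443
153 ..222222222222222222222234444442
154 ..222222222222322222222234444431
155 34332222222322323222222224444441
156 44334433333222232322222234444431
157 44433334433433333332222344444422
158 44343433333344444444322244444422
159 44443333344444444444444344444411
180 ......79999998753344444444334443333333333333333333333333333333333
181 ......79997776543334444443333333333333333333333333333333333333333
182 ......67865454433333433333333333333333333333333333344444444444333
183 .......5554345444333333333333343333333333333333433.............44
184 .......5454344...43333333323344443333333333333...................
185 ........55........44445443223344443333333333.....................
186 ...................55666543222333333333333.......................
187 ..............
[... 2991 characters left out ...]

230 .................................................................
231 .................................................................
232 .................................................................
233 .................................................................
234 .................................................................
235 .................................................................
236 .................................................................
237 .................................................................
238 .................................................................
239 .................................................................
```

The scene view puts the lip tip at (255.5,214.5)–(270.5,211), within 1 px of the model. The top view suggests it's a few mm further in. I'll approach in steps, watching the force.

{"fn": "move_arm", "kwargs": {"targets": [{"dx":0.2,"dy":0,"dz":0.06,"rx":0,"ry":0,"rz":0},{"dx":0.3,"dy":0,"dz":0,"rx":0,"ry":0,"rz":0},{"dx":0.3,"dy":0,"dz":0,"rx":0,"ry":0,"rz":0},{"dx":0.2,"dy":0,"dz":0,"rx":0,"ry":0,"rz":0},{"dx":0.15,"dy":0,"dz":0,"rx":0,"ry":0,"rz":0},{"dx":0,"dy":0,"dz":0,"rx":0,"ry":0,"rz":0},{"dx":0,"dy":0,"dz":0,"rx":0,"ry":0,"rz":0},{"dx":0,"dy":0,"dz":0,"rx":0,"ry":0,"rz":0},{"dx":0,"dy":0,"dz":0,"rx":0,"ry":0,"rz":0},{"dx":0,"dy":0,"dz":0,"rx":0,"ry":0,"rz":0}]}}

```text
t: 28.3
tcp_pos: [0.5433, -0.0195, 0.1138]
tool_rot: [-0.007, 0.968, 0.003, -0.252]
force: [0.9, 0.1, -2.4]
finger_gap: 0.528
gripper_force: 61.9
```

```bash
python3 - <<'E'
from fit import *
t=cams.snapshot("top")[:,:,::-1];k=cams.snapshot("scene")[:,:,::-1]
cv2.imwrite("pics/t9.png",t);cv2.imwrite("pics/s9.png",k)
w=lambda bx,bz,yy:[P(bx,bz)[0],-.0195+yy,P(bx,bz)[1]]
for yy in(-.02,.02):print(*[px(n,w(bx,.025,yy)) for n in("top","scene") for bx in(.008,.012)])
print("slat upper low edges rear z.187, lower top rear/front .165 (x .705) y 0,-.05", px("scene",[[.705,.03,.187],[.705,-.07,.187],[.705,.03,.165],[.705,-.07,.165],[.7,.03,.215],[.705,.03,.215]]))
for im,(v0,v1,u0,u1) in((t,(134,156,230,262)),(k,(200,250,225,300))):
    h=cv2.cvtColor(im.copy(),cv2.COLOR_BGR2HSV).astype(int)
    for v in range(v0,v1):print(v,"".join(str(h[v,u,2]*10//256) if h[v,u,1]<125 else "." for u in range(u0,u1)))
E
```

```text
t 28.3 phi 37.82800688653509 a,b mm [-31.1453   3.0995] tcp [ 0.5433 -0.0195  0.1138] y [-0.0127  0.9999  0.0099] F [ 0.8809  0.1416 -2.3855] M [ 0.0044 -0.3868 -0.0299] gap 0.5280726582650637 61.89184069633484 q [-0.1864  0.7721  1.3027 -0.088   1.5685 -1.7497]
[[251.7305 144.2075]] [[251.7408 143.3854]] [[258.8062 222.0665]] [[259.0963 223.6002]]
[[239.0075 143.8555]] [[239.0456 143.0338]] [[274.0965 218.7766]] [[274.3776 220.3041]]
slat upper low edges rear z.187, lower top rear/front .165 (x .705) y 0,-.05 [[286.9844 220.4769]
 [248.3894 228.8403]
 [286.3235 224.5662]
 [248.408  232.8304]
 [287.289  213.335 ]
 [287.8593 215.0547]]
134 ..322222222222222222222222234444
135 ...23222222222222222222222344444
136 ...32443222222222222222222344444
137 ...22344444322222222222222244444
138 ...22434444444444444432322344444
139 ...22222345544454566443222344444
140 ...22222233344455554333222444444
141 ..322222223333333332222223444444
142 ..222222222222222222222223444444
143 ..222222222222222222222223444443
144 ..232222222323333322222234444442
145 33332222222222323322222234444442
146 434343333
[... 3656 characters left out ...]
............................................................
242 ...........................................................................
243 ...........................................................................
244 ...........................................................................
245 ...........................................................................
246 ...........................................................................
247 ...........................................................................
248 ...........................................................................
249 ...........................................................................
```

The odd top-view feature moved as an arm part would, so I'm discarding it; the scene view supports the model. Now phase 1: the lip tip goes into the groove.

{"fn": "move_arm", "kwargs": {"targets": [{"dx":0.13,"dy":0,"dz":0.02,"rx":0,"ry":0,"rz":0},{"dx":0.13,"dy":0,"dz":0,"rx":0,"ry":0,"rz":0},{"dx":0.13,"dy":0,"dz":0,"rx":0,"ry":0,"rz":0},{"dx":0.13,"dy":0,"dz":0,"rx":0,"ry":0,"rz":0},{"dx":0.13,"dy":0,"dz":0,"rx":0,"ry":0,"rz":0},{"dx":0,"dy":0,"dz":0,"rx":0,"ry":0,"rz":0},{"dx":0,"dy":0,"dz":0,"rx":0,"ry":0,"rz":0},{"dx":0,"dy":0,"dz":0,"rx":0,"ry":0,"rz":0},{"dx":0,"dy":0,"dz":0,"rx":0,"ry":0,"rz":0},{"dx":0,"dy":0,"dz":0,"rx":0,"ry":0,"rz":0}]}}

```text
t: 29.65
tcp_pos: [0.5596, -0.0195, 0.1143]
tool_rot: [-0.007, 0.968, 0.003, -0.252]
force: [-0.7, -0.2, -2.3]
finger_gap: 0.533
gripper_force: 61.9
```

```bash
python3 fit.py
```

```text
t 29.65 phi 37.82920514952293 a,b mm [-14.8917   3.5976] tcp [ 0.5596 -0.0195  0.1143] y [-0.0127  0.9999  0.0098] F [-0.7069 -0.1629 -2.3061] M [ 0.0064 -0.3063 -0.0328] gap 0.5334659573666933 61.89201593399048 q [-0.1821  0.7915  1.254  -0.086   1.598  -1.7485]
```

{"fn": "move_arm", "kwargs": {"targets": [{"dx":0.045,"dy":0,"dz":0.065,"rx":0,"ry":0,"rz":0},{"dx":0.045,"dy":0,"dz":0.065,"rx":0,"ry":0,"rz":0},{"dx":0.045,"dy":0,"dz":0.065,"rx":0,"ry":0,"rz":0},{"dx":0.045,"dy":0,"dz":0.065,"rx":0,"ry":0,"rz":0},{"dx":0,"dy":0,"dz":0,"rx":0,"ry":0,"rz":0},{"dx":0,"dy":0,"dz":0,"rx":0,"ry":0,"rz":0},{"dx":0,"dy":0,"dz":0,"rx":0,"ry":0,"rz":0},{"dx":0,"dy":0,"dz":0,"rx":0,"ry":0,"rz":0},{"dx":0,"dy":0,"dz":0,"rx":0,"ry":0,"rz":0},{"dx":0,"dy":0,"dz":0,"rx":0,"ry":0,"rz":0}]}}

```text
t: 30.9
tcp_pos: [0.5642, -0.0194, 0.1207]
tool_rot: [-0.007, 0.968, 0.003, -0.252]
force: [-0.0, -0.5, -2.7]
finger_gap: 0.531
gripper_force: 61.9
```

```bash
python3 fit.py
```

```text
t 30.9 phi 37.82757457493806 a,b mm [-10.3357  10.0518] tcp [ 0.5642 -0.0194  0.1207] y [-0.0128  0.9999  0.0098] F [-0.0175 -0.5127 -2.6726] M [-0.0649 -0.3671  0.0173] gap 0.5311568848695145 61.89147233963013 q [-0.181   0.7898  1.2366 -0.0855  1.6172 -1.7491]
```

{"fn": "move_arm", "kwargs": {"targets": [{"dx":0.07,"dy":0,"dz":0,"rx":0,"ry":0,"rz":0},{"dx":0.07,"dy":0,"dz":0,"rx":0,"ry":0,"rz":0},{"dx":0.07,"dy":0,"dz":0,"rx":0,"ry":0,"rz":0},{"dx":0.07,"dy":0,"dz":0,"rx":0,"ry":0,"rz":0},{"dx":0.06,"dy":0,"dz":0,"rx":0,"ry":0,"rz":0},{"dx":0,"dy":0,"dz":0,"rx":0,"ry":0,"rz":0},{"dx":0,"dy":0,"dz":0,"rx":0,"ry":0,"rz":0},{"dx":0,"dy":0,"dz":0,"rx":0,"ry":0,"rz":0},{"dx":0,"dy":0,"dz":0,"rx":0,"ry":0,"rz":0},{"dx":0,"dy":0,"dz":0,"rx":0,"ry":0,"rz":0}]}}

```text
t: 32.15
tcp_pos: [0.5726, -0.0195, 0.1207]
tool_rot: [-0.007, 0.968, 0.003, -0.252]
force: [-0.6, 0.0, -2.4]
finger_gap: 0.53
gripper_force: 61.9
```

```bash
python3 - <<'E'
from fit import *
k=cams.snapshot("scene")[:,:,::-1];cv2.imwrite("pics/s10.png",k)
w=lambda bx,bz,yy:[P(bx,bz)[0],-.0195+yy,P(bx,bz)[1]]
for yy in(-.02,.02):print(*[px("scene",w(bx,bz,yy)) for bx,bz in((.012,.025),(.012,0))])
h=cv2.cvtColor(k.copy(),cv2.COLOR_BGR2HSV).astype(int)
for v in range(205,250):print(v,"".join(str(h[v,u,2]*10//256) if h[v,u,1]<125 else "." for u in range(235,295)))
E
```

```text
t 32.15 phi 37.826885528232005 a,b mm [-1.8651 10.0881] tcp [ 0.5726 -0.0195  0.1207] y [-0.0127  0.9999  0.0098] F [-0.5832  0.0261 -2.4313] M [ 0.0221 -0.3539  0.0278] gap 0.5304541659109797 61.891361474990845 q [-0.1789  0.8006  1.2107 -0.0846  1.6324 -1.7485]
[[262.0751 232.4385]] [[260.3561 230.6989]]
[[277.6431 229.0299]] [[275.5737 227.3792]]
205 ..............43333334444333333334433.......................
206 ..............4444444566554444444555........................
207 ...............455666777776666665665........................
208 ................56677777777777766665........................
209 ................56777777777777776666........................
210 ................56677777777777776666........................
211 ................56677777777777776667........................
212 ................56677777777777776667........................
213 .................56777777777777766666.......................
214 .................56777777777777776666.......................
215 .................56777777777777776666.......................
216 .................567777777777
[... 1476 characters left out ...]
..................................................
240 ............................................................
241 ............................................................
242 ............................................................
243 ............................................................
244 ............................................................
245 ............................................................
246 ............................................................
247 ............................................................
248 ............................................................
249 ............................................................
```

The lip now shows behind the upper slat (scene rows 224–232, below the orange band of the slat), as predicted. Next I'll compute the rows for rotating down about the seat.

```bash
python3 - <<'E'
import numpy as np
v=np.array([.0658,.1199])
def T(phi,a,b):
    c,n=np.cos(phi),np.sin(phi);return np.array([.700+a/1e3-(c*v[0]+n*v[1]),.165+b/1e3-(-n*v[0]+c*v[1])])
p0=np.array([.5726,.1207]);cum=np.zeros(2)
for i in range(1,19):
    ph=np.radians(37.83*(1-i/18));b=1.2+1.15*np.tan(ph)*6.9 if i>1 else 8.5
    d=np.round((T(ph,-1.8,b)-p0)/.025-cum,2);cum+=d;print(i,round(np.degrees(ph),1),round(b,1),d, "ry -0.07")
E
```

```text
1 35.7 8.5 [ 0.09 -0.24] ry -0.07
2 33.6 6.5 [ 0.09 -0.26] ry -0.07
3 31.5 6.1 [ 0.09 -0.2 ] ry -0.07
4 29.4 5.7 [ 0.11 -0.19] ry -0.07
5 27.3 5.3 [ 0.1  -0.18] ry -0.07
6 25.2 4.9 [ 0.12 -0.18] ry -0.07
7 23.1 4.6 [ 0.12 -0.17] ry -0.07
8 21.0 4.2 [ 0.13 -0.17] ry -0.07
9 18.9 3.9 [ 0.13 -0.17] ry -0.07
10 16.8 3.6 [ 0.14 -0.15] ry -0.07
11 14.7 3.3 [ 0.14 -0.16] ry -0.07
12 12.6 3.0 [ 0.15 -0.14] ry -0.07
13 10.5 2.7 [ 0.15 -0.15] ry -0.07
14 8.4 2.4 [ 0.16 -0.13] ry -0.07
15 6.3 2.1 [ 0.16 -0.13] ry -0.07
16 4.2 1.8 [ 0.17 -0.13] ry -0.07
17 2.1 1.5 [ 0.17 -0.11] ry -0.07
18 0.0 1.2 [ 0.17 -0.12] ry -0.07
```

{"fn": "move_arm", "kwargs": {"targets": [{"dx":0.09,"dy":0,"dz":-0.24,"rx":0,"ry":-0.07,"rz":0},{"dx":0.09,"dy":0,"dz":-0.26,"rx":0,"ry":-0.07,"rz":0},{"dx":0.09,"dy":0,"dz":-0.2,"rx":0,"ry":-0.07,"rz":0},{"dx":0.11,"dy":0,"dz":-0.19,"rx":0,"ry":-0.07,"rz":0},{"dx":0.1,"dy":0,"dz":-0.18,"rx":0,"ry":-0.07,"rz":0},{"dx":0.12,"dy":0,"dz":-0.18,"rx":0,"ry":-0.07,"rz":0},{"dx":0.12,"dy":0,"dz":-0.17,"rx":0,"ry":-0.07,"rz":0},{"dx":0.13,"dy":0,"dz":-0.17,"rx":0,"ry":-0.07,"rz":0},{"dx":0.13,"dy":0,"dz":-0.17,"rx":0,"ry":-0.07,"rz":0},{"dx":0,"dy":0,"dz":0,"rx":0,"ry":0,"rz":0}]}}

```text
t: 33.45
tcp_pos: [0.5962, -0.0193, 0.0767]
tool_rot: [-0.008, 0.996, 0.002, -0.09]
force: [-0.3, 1.0, -2.6]
finger_gap: 0.529
gripper_force: 61.8
```

```bash
python3 fit.py
```

```text
t 33.45 phi 19.037820524417235 a,b mm [-2.5276  3.6192] tcp [ 0.5962 -0.0193  0.0767] y [-0.0152  0.9999  0.0055] F [-0.342   0.967  -2.5533] M [-0.0061 -0.0671 -0.0392] gap 0.5294362834980295 61.786487102508545 q [-0.2006  0.7135  1.4459 -0.0362  1.1601 -1.7697]
```

{"fn": "move_arm", "kwargs": {"targets": [{"dx":0.14,"dy":0,"dz":-0.15,"rx":0,"ry":-0.07,"rz":0},{"dx":0.14,"dy":0,"dz":-0.16,"rx":0,"ry":-0.07,"rz":0},{"dx":0.15,"dy":0,"dz":-0.14,"rx":0,"ry":-0.07,"rz":0},{"dx":0.15,"dy":0,"dz":-0.15,"rx":0,"ry":-0.07,"rz":0},{"dx":0.16,"dy":0,"dz":-0.13,"rx":0,"ry":-0.07,"rz":0},{"dx":0.16,"dy":0,"dz":-0.13,"rx":0,"ry":-0.07,"rz":0},{"dx":0.17,"dy":0,"dz":-0.13,"rx":0,"ry":-0.07,"rz":0},{"dx":0.17,"dy":0,"dz":-0.11,"rx":0,"ry":-0.07,"rz":0},{"dx":0.17,"dy":0,"dz":-0.12,"rx":0,"ry":-0.07,"rz":0},{"dx":0,"dy":0,"dz":0,"rx":0,"ry":0,"rz":0}]}}

```text
t: 34.7
tcp_pos: [0.6315, -0.0193, 0.0459]
tool_rot: [-0.008, 0.997, 0.001, 0.074]
force: [-0.8, 0.6, -2.8]
finger_gap: 0.528
gripper_force: 61.8
```

```bash
python3 fit.py
```

```text
t 34.7 phi 0.17881003262406445 a,b mm [-2.309   0.5901] tcp [ 0.6315 -0.0193  0.0459] y [-0.0161  0.9999  0.0005] F [-0.8071  0.5919 -2.8087] M [-0.0266  0.1981 -0.0326] gap 0.5283776694415434 61.784037351608276 q [-0.2266  0.6794  1.6602  0.0589  0.6589 -1.8575]
```

Level with no contact. Now a small push in to find the slat face, then down onto the edge.

{"fn": "move_arm", "kwargs": {"targets": [{"dx":0.03,"dy":0,"dz":0,"rx":0,"ry":0,"rz":0},{"dx":0.03,"dy":0,"dz":0,"rx":0,"ry":0,"rz":0},{"dx":0.03,"dy":0,"dz":0,"rx":0,"ry":0,"rz":0},{"dx":0.03,"dy":0,"dz":-0.02,"rx":0,"ry":0,"rz":0},{"dx":0,"dy":0,"dz":-0.02,"rx":0,"ry":0,"rz":0},{"dx":0,"dy":0,"dz":-0.02,"rx":0,"ry":0,"rz":0},{"dx":0,"dy":0,"dz":0,"rx":0,"ry":0,"rz":0},{"dx":0,"dy":0,"dz":0,"rx":0,"ry":0,"rz":0},{"dx":0,"dy":0,"dz":0,"rx":0,"ry":0,"rz":0},{"dx":0,"dy":0,"dz":0,"rx":0,"ry":0,"rz":0}]}}

```text
t: 35.95
tcp_pos: [0.6336, -0.0192, 0.045]
tool_rot: [-0.008, 0.997, 0.001, 0.074]
force: [-6.1, -0.3, 3.3]
finger_gap: 0.531
gripper_force: 62.8
```

```bash
python3 fit.py
```

```text
t 35.95 phi 0.20819427423077283 a,b mm [-0.1477 -0.3614] tcp [ 0.6336 -0.0192  0.045 ] y [-0.016   0.9999  0.0006] F [-6.05   -0.269   3.3181] M [-0.0715  0.5741 -0.1962] gap 0.5305712762456565 62.82330393791199 q [-0.2255  0.6829  1.6547  0.0583  0.6613 -1.8558]
```

Both contacts came at the expected place (a≈0, b≈0), so it's seated. Now I'll release and back out along the tool axis.

{"fn": "move_arm", "kwargs": {"targets": [{"dx":0,"dy":0,"dz":0,"rx":0,"ry":0,"rz":0},{"dx":0,"dy":0,"dz":0,"rx":0,"ry":0,"rz":0},{"dx":0,"dy":0,"dz":0,"rx":0,"ry":0,"rz":0},{"dx":0,"dy":0,"dz":0,"rx":0,"ry":0,"rz":0},{"dx":0,"dy":0,"dz":0,"rx":0,"ry":0,"rz":0},{"dx":-0.03,"dy":0,"dz":0.2,"rx":0,"ry":0,"rz":0},{"dx":-0.06,"dy":0,"dz":0.4,"rx":0,"ry":0,"rz":0},{"dx":-0.1,"dy":0,"dz":0.7,"rx":0,"ry":0,"rz":0},{"dx":-0.12,"dy":0,"dz":0.8,"rx":0,"ry":0,"rz":0},{"dx":-0.12,"dy":0,"dz":0.8,"rx":0,"ry":0,"rz":0}], "claw": 100}}

```text
t: 37.2
tcp_pos: [0.6248, -0.0195, 0.1192]
tool_rot: [-0.008, 0.997, 0.0, 0.076]
force: [-0.2, 0.2, -0.4]
finger_gap: 1.0
gripper_force: 0.0
```

{"fn": "move_arm", "kwargs": {"targets": [{"dx":-0.3,"dy":0,"dz":0.8,"rx":0,"ry":0,"rz":0},{"dx":-0.5,"dy":0.2,"dz":0.8,"rx":0,"ry":0,"rz":0},{"dx":-0.6,"dy":0.5,"dz":0.5,"rx":0,"ry":0,"rz":0},{"dx":-0.5,"dy":0.8,"dz":0.3,"rx":0,"ry":0,"rz":0},{"dx":-0.3,"dy":0.9,"dz":0,"rx":0,"ry":0,"rz":0},{"dx":-0.2,"dy":0.9,"dz":0,"rx":0,"ry":0,"rz":0},{"dx":0,"dy":0.9,"dz":0,"rx":0,"ry":0,"rz":0},{"dx":0,"dy":0.9,"dz":0,"rx":0,"ry":0,"rz":0},{"dx":0,"dy":0.6,"dz":0,"rx":0,"ry":0,"rz":0},{"dx":0,"dy":0,"dz":0,"rx":0,"ry":0,"rz":0}]}}

```text
t: 38.45
tcp_pos: [0.5639, 0.1244, 0.177]
tool_rot: [-0.009, 0.997, 0.001, 0.075]
force: [0.4, -0.1, 0.2]
finger_gap: 0.998
gripper_force: 0.0
```

```bash
python3 - <<'E'
from h import *
from station import sensors
print(sensors.sense()['t'],sensors.sense()['tcp_pos'])
t=cams.snapshot("top")[:,:,::-1];k=cams.snapshot("scene")[:,:,::-1]
cv2.imwrite("pics/c11.png",np.vstack([np.hstack([crop(t,200,120,100,60,4),crop(k,205,190,100,60,4)]),np.hstack([cv2.resize(t,(400,300)),cv2.resize(k,(400,300))])]))
E
```

```text
38.45 [0.56390702 0.12443705 0.17702682]
```

View pics/c11.png

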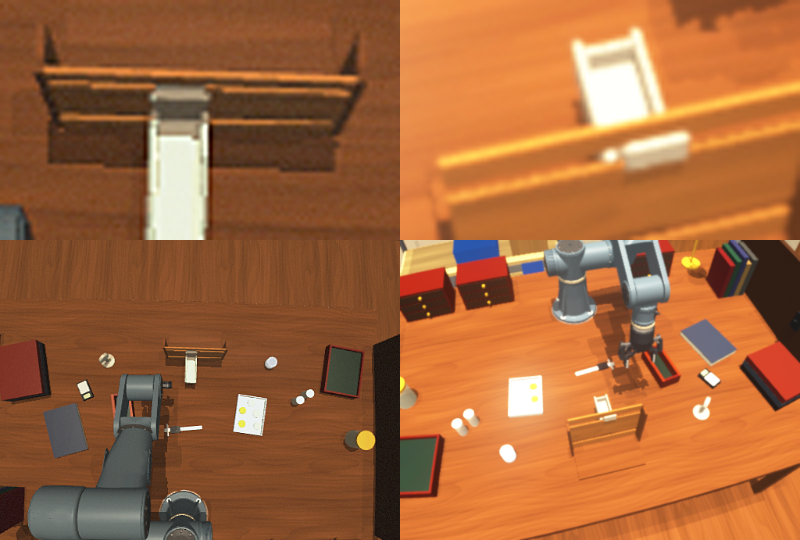

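The bin hangs on the panel with its lip behind the upper slat, the box is empty, and the other things look unmoved. A quick check of level against projections.

```bash
python3 - <<'E'
from h import *
np.set_printoptions(precision=1,suppress=True)
for z in(.117,.107,.097):print(z,px("scene",[[.58,-.043,z],[.58,.003,z]]),"obs ~(248.7,200.4),(263.7,197.4)")
a=cv2.imread("pics/c11.png")
E
```

```text
0.117 [[247.4 199.5]
 [263.3 196.2]] obs ~(248.7,200.4),(263.7,197.4)
0.107 [[247.4 201.4]
 [263.2 198.1]] obs ~(248.7,200.4),(263.7,197.4)
0.097 [[247.4 203.2]
 [263.1 199.9]] obs ~(248.7,200.4),(263.7,197.4)
```

The bin is level to within measurement, since the 1 px offset equals this camera's known bias. Handing in.

```bash
python3 -c "
from station import order
print(order.sign_off())"
```

```text
the job is handed in; nothing more can be done
None
```

The nickel bin now hangs level and flush in the panel's upper groove and has been let go; the job was handed in at about 38.5 s. The first grip closed above the plate and missed, nudging the bin a few mm at most inside its box. In the last pictures nothing else looked moved.

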